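# Latch the cover of a tractor air-cleaner housing

## Task

Swing the open metal cover of the air-cleaner housing down onto its springy seal; then, pressing it down gently against the seal, turn the black wing knob clockwise a quarter turn until the wing stands square to the front edge and the hidden tongue holds the cover shut, and let go. Use only moderate force: do not slam or crush the cover down or force the tongue against the frame edge, and leave the other things on the bench where they are.

Things in the scene. Friction and masses are not known exactly. Their poses are not given: they have to be found in the camera images.
- housing: black rectangular air-cleaner housing fixed on the bench, 240 mm deep (x) by 280 mm wide (y), with a dark steel frame round its mouth, 114 mm above the bench (290 mm wide). Origin: centre of the underside. -x is its front (towards the robot), +z up. A round duct stub sticks out of its +y side.
- hinge (a point): mid-point of the cover's hinge axis, which lies along the housing's y at (122, 0, 117) mm in the housing's frame; axes as the housing's
- lip (a point): nominal middle of the lip's inner edge, (-95, 0, 111.5) mm in the housing's frame, axes as the housing's. The lip, 5 mm thick, runs along the front of the frame; the tongue must go under it. The frame's true height differs from this by up to 4 mm either way from one housing to the next and is not measured: feel for it.
- seal_line (a point): nominal middle of the rubber seal strip along the front of the frame, (-113, 0, 119.5) mm in the housing's frame, at its top. It stands 5.5 mm proud of the frame and pushes back like a spring of about 1.8 N per mm.
- cover (a joint): hinge of the cover, rad: 0 = nominally down hard on the frame, grows as the front edge rises (1.3 = widest). Stiff: the cover stays at any angle where it is left; about 1 to 3 N at the front edge moves it. Lying on the seal it reads about 0 to 0.04; latched, about -0.01 to 0.027 (the frame's unknown height shifts both).
- cover_panel: flat bare aluminium panel, 286 mm wide, 6 mm thick. Origin on the hinge axis at mid-thickness; it runs from there 250 mm along its own -x; +z is its outer face. Pressing on the wing, about 11 N brings the tongue below the lip, about 13 N brings the panel hard down on the frame. The panel must not meet more than 25 N in all (seal, frame, fingers together).
- wing (a joint): turn of the wing knob, rad: 0 = wing parallel to the front edge (tongue clear), grows clockwise seen from above; 1.57 = wing square to the front edge, tongue fully under the lip; end stop at 1.65. Stiff to turn (about 0.08 N m) and stays where it is left.
- wing_grip (a point): grip point of the black wing knob, on its turning axis, 30 mm above the panel's mid-plane. The axis stands square to the panel, 203 mm from the hinge, at mid-width. The wing is a bar 46 mm long (own y), 10 mm thick (own x), from 15 to 43 mm above the mid-plane, on a round boss 24 mm across. A steel dot on top marks the end over the tongue.
- tongue: steel cam tongue under the panel, turning with the wing: 10 mm wide, 5 mm thick, end 28 mm from the axis along its own -y, top face 9.5 mm below the panel's mid-plane. Origin on the axis at the mid-plane. With the cover only lying on the seal it strikes the lip's edge after about 0.3 rad; pressed fully down it passes 1.5 mm under the lip. It must not meet more than 20 N.
- wrench: steel open-end wrench, 170 mm, lying in front of the housing; leave alone
- screwdriver: screwdriver, 200 mm, lying to the right of the housing; leave alone
- spray_can: grey can, 60 mm across, 170 mm high, to the right; leave alone
- jar: glass jar with a steel lid, 66 mm across, 85 mm high, to the left; leave alone
- bolt_tray: small steel tray with bolts, 100 x 140 mm, 28 mm high, to the left; leave alone
- funnel: black funnel standing on its mouth, 110 mm across, 110 mm high; leave alone
- filter_can: white oil filter cartridge, 92 mm across, 95 mm high; leave alone

How it is judged (in metres and radians):
On the way:
1. the cover is swung down onto the seal with the tongue still clear of the lip (value of joint cover below 0.05 rad and value of joint wing below 0.4 rad), for 0.1 s.
At the end, for the whole second after the job is handed in: the wing is turned to more than 1.25 rad (within about 18 degrees of square to the front edge), the cover is held down by the tongue below 0.03 rad, and both are at rest, let go (value of joint cover below 0.03 rad and value of joint wing above 1.25 rad and velocity of joint cover between -0.05 and 0.05 rad/s and velocity of joint wing between -0.05 and 0.05 rad/s); the robot touches nothing.
It fails at once if the cover panel met more than 25 N (contact force between cover_panel and anything else above 25 N).
It fails at once if the tongue was forced with more than 20 N (contact force between tongue and anything else above 20 N).
It fails at once if another thing on the bench was moved by more than 30 mm (distance of any of wrench, screwdriver, spray_can, jar, bolt_tray, funnel, filter_can from where it was at the start of the episode above 0.03 m).
It also fails if it takes over 61 s, if anything falls off the work surface, if the arm or the gripper's body presses on something with over 40 N, if the wrist force passes 120 N, or if a joint passes its speed limit or range.

## Robot

A 6-joint arm with a two-finger parallel gripper is mounted at the origin on the work surface. World frame = base frame: x ahead of the robot, y to its left, z up, the work surface at z = 0. Lengths are in mm, angles in rad, forces in N, time in s.
With the tool pointing down it reaches from about 350 to 775 mm from the base axis. Payload 7.3 kg.
Tool frame: the origin (TCP) lies midway between the tips of the shut fingers; the grasp point (between the pads) lies 19 mm behind it (grasp_offset is the z of the grasp point in the tool frame, in mm); z points along the fingers, y is the direction in which the jaws open and shut (so a half turn about z gives the same grasp; the last joint's range is limited). The gripper opens to 92 mm and grips with 3 to 60 N. Pads are 19 mm wide; open, the fingers measure 130 mm over their backs; the gripper's body (75 mm by 190 mm) begins 47 mm behind the grasp point.
Start: joints at [1.028, 0.342, 1.524, -0, 1.275, -0.146], TCP at [202.884, 484.235, 226.741] pointing down, gripper open.
Joint ranges: [-2.53, 2.53], [-0.77, 2.02], [0.04, 2.7], [-1, 4.14], [0.28, 2.66], [-3.11, 3.11]. Speed limits (rad/s): [2.57, 2.57, 3.14, 3.14, 3.14, 3.14].

## Interface

Orientations are given as [roll, pitch, yaw] about the fixed x, y, z axes, in that order (R = Rz(yaw) Ry(pitch) Rx(roll)).
In Python, from plant import get_obs, capture, camera_model, close_job, boxes_of, regions_of, place_of, grasp_offset gives the robot as it stands. The module is installed in compiled form; this text tells all that it offers.
- The arm moves only by the tool send_rows, never from a script. Its argument "targets" is a list that holds one entry, the list of rows, each a list of 7 numbers: the turn, a rotation vector about the tool's x, y, z in degrees, then the shift along the tool's x, y, z in mm, then the closure, from -1 (fully open) to 1 (shut). A call has 1 to 5 rows; each row is the pose to reach, as a shift and turn from the pose commanded when the call began, along the tool's axes at that moment; what a row does not reach only later rows make up. A row lasts 1/12 s, in which the tool goes at most 41.7 mm and 7.16 degrees, less where a joint would pass 70% of its speed; a pose out of reach is approached as far as the arm can. A call with a gripper value outside its range is refused whole. The fingers move at their own pace and stop on an object; the grip force is fixed at half the most. Time passes only in rows, so rows that repeat a pose let the fingers close. It gives the time, the measured TCP pose, the force and the opening at its end, in the units of the state.
- get_obs(): the state, without advancing time (a new reading comes with each control period).
- capture(name): name is "scene" or "top"; returns the picture (400x640x3 uint8, red, green, blue); there is no depth.
- camera_model(name): a dict with "K" (3x3 intrinsics, pixels), "world_to_cam" (4x4, takes a point from world to camera coordinates). Camera axes: x right, y up, looking along -z (the intrinsics and any distortion apply to the point x, -y, -z); pixel columns grow to the right and rows downward; lengths in mm; the calibration is good to about 2 mm. A picture is of the moment at which its call begins. camera_model takes no time and is no camera call.
- close_job(): hands the job in, once; it reports no verdict.
Trained networks look in the newest picture that a camera, given by its name, has taken for a name from the list of things; names that differ only in an ending like _2 or _b are one class to them, and where a whole thing is asked for, a point or a joint stands for the part that bears it (a point fixed in the world has none). Each returns a list of dicts, best first, with "conf" (0 to 1); they miss things now and then, are a little off and sometimes report something else, mostly with a low value. They report only what shows in the picture. A call takes as long as a camera call.
- boxes_of(label, camera): "location" ([row, column] in pixels, amid what is visible of it).
- regions_of(label, camera): "region" (400x640 bool, what is visible of it) and "location" ([row, column] in pixels, amid what is visible of it).
- place_of(label, camera): "location" ([row, column] in pixels: a listed point, or the origin of a listed thing).
The state is a dict: "time": time; "joint_positions": joint angles; "dq": joint speeds; "tau": joint torques, N m; "tool_pos": TCP position; "tcp_rot": TCP orientation; "contact_force": force on the tool from outside, world axes, zero at the start; "moment": the same for the moment, N m; "grip_width": finger opening in mm.
Only numpy, scipy, OpenCV 4.12 (cv2) and the standard library are available. Lean on these libraries where they do the work, as an engineer would, in place of code of your own. Each camera call takes 0.05 s, during which the arm holds its last target.

## Working session

There is one attempt and no reset: what is moved stays moved. The work goes in short steps, Python scripts to look and compute and a tool call to move; the robot and the scene stay as the last step left them, time stands still between calls to the robot, and variables do not carry over. Pictures are saved under pics/ and viewed, and the job is handed in when it is done.

Besides the shell and the picture viewer there is one more tool, called after ">>>" as name(argument=value, ...), one argument or row to a line, values as JSON. send_rows: Moves the arm, as the interface text tells. Its arguments: {"type":"object","properties":{"targets":{"type":"array","items":{"type":"array","items":{"type":"array","items":{"type":"number"}}}}},"required":["targets"]}

```bash
mkdir -p pics; ls
python3 - <<'E'
from plant import *
import cv2,numpy as np
for c in ["scene","top"]:
    im=capture(c); cv2.imwrite(f"pics/{c}0.png",im[:,:,::-1])
    m=camera_model(c); print(c,np.round(m["K"],1).tolist(),np.round(m["world_to_cam"],3).tolist(),[k for k in m])
    for l in ["housing","hinge","lip","seal_line","wing_grip","cover_panel","tongue"]:
        print(l,[(np.round(d["location"],1).tolist(),round(d["conf"],2)) for d in place_of(l,c)][:3])
o=get_obs();print(o); print(grasp_offset() if callable(grasp_offset) else grasp_offset)
E
```

```text
pics
scene [[503.8, 0.0, 317.3], [0.0, 503.8, 198.6], [0.0, 0.0, 1.0]] [[0.961, 0.275, 0.022, -536.713], [-0.196, 0.628, 0.753, 13.081], [0.193, -0.728, 0.657, -1275.754], [0.0, 0.0, 0.0, 1.0]] ['K', 'world_to_cam']
housing []
hinge [([205.1, 416.2], 0.96)]
lip [([180.3, 322.3], 0.8)]
seal_line [([176.5, 313.5], 0.95), ([257.7, 253.0], 0.52)]
wing_grip [([127.3, 364.7], 0.63)]
cover_panel [([169.7, 312.2], 0.43)]
tongue [([227.9, 355.1], 0.56)]
top [[407.5, 0.0, 310.7], [0.0, 407.5, 202.5], [0.0, 0.0, 1.0]] [[-0.007, -1.0, 0.019, 30.181], [0.993, -0.005, 0.116, -575.046], [-0.116, 0.02, 0.993, -1034.811], [0.0, 0.0, 0.0, 1.0]] ['K', 'world_to_cam']
housing [([181.3, 291.1], 0.57)]
hinge [([125.9, 295.1], 0.89), ([201.5, 356.0], 0.56)]
lip [([211.8, 287.7], 0.68)]
seal_line [([220.8, 285.6], 0.86)]
wing_grip [([158.4, 289.8], 0.62)]
cover_panel [([123.6, 299.9], 0.94), ([125.5, 298.6], 0.16)]
tongue [([186.7, 192.5], 0.66)]
{'time': 0.8, 'joint_positions': array([ 1.02801724e+00,  3.41956685e-01,  1.52414917e+00,  1.55160968e-05,
        1.27540216e+00, -1.46059850e-01]), 'dq': array([ 0.00041182,  0.00217472, -0.00027831,  0.0010335 , -0.00185832,
       -0.00073711]), 'tau': array([ 7.29411931e-04, -4.31081343e+01, -2.44477916e+01,  7.18591665e-02,
        4.81868209e-02, -1.68878415e-05]), 'tool_pos': array([202.85894164, 484.21980027, 226.74581447]), 'tcp_rot': array([ 3.14150675e+00, -2.36779202e-06,  2.74486890e+00]), 'contact_force': array([-0.38570652, -0.28940052,  0.10562679]), 'moment': array([ 0.04922568,  0.00078126, -0.00909275]), 'grip_width': 91.97319378863656}
-18.8
```

View pics/scene0.png

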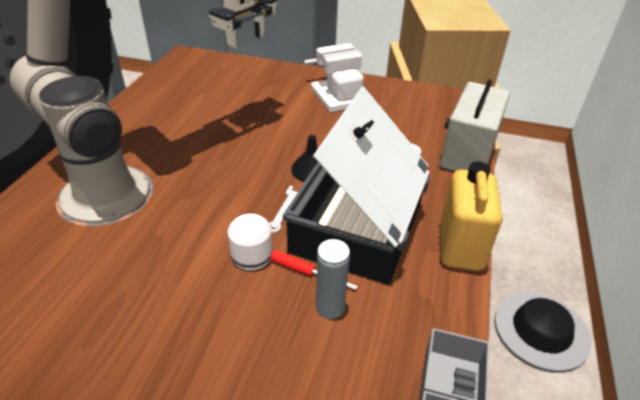

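View pics/top0.png

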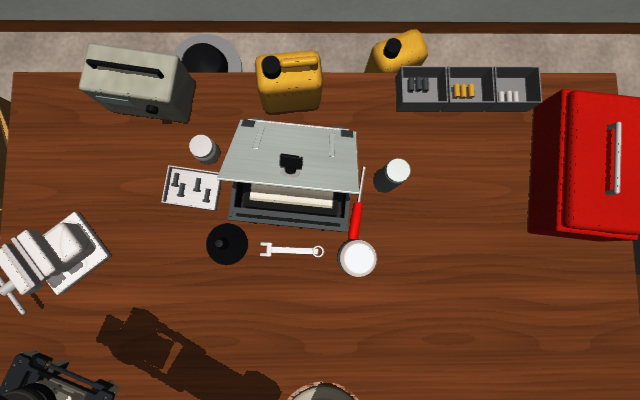

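```bash
cat > h.py <<'E'
from plant import *
import numpy as np, cv2
from scipy.optimize import least_squares
CM={c:camera_model(c) for c in ["scene","top"]}
def proj(c,P):
    m=CM[c]; T=np.array(m["world_to_cam"]);K=np.array(m["K"])
    p=T[:3,:3]@np.asarray(P,float)+T[:3,3]; q=K@np.array([p[0],-p[1],-p[2]]); return np.array([q[1]/q[2],q[0]/q[2]])
def H(x,y,yaw,p):
    c,s=np.cos(yaw),np.sin(yaw); return np.array([x+c*p[0]-s*p[1],y+s*p[0]+c*p[1],p[2]])
def pan(th,u,w,v=0): # u from hinge along -x, w above midplane, v along y -> housing frame
    return np.array([122-u*np.cos(th)+w*np.sin(th),v,117+u*np.sin(th)+w*np.cos(th)])
E
python3 - <<'E'
from h import *
obs=[]
pts={"hinge":{"scene":(205.1,416.2),"top":(125.9,295.1)},"lip":{"scene":(180.3,322.3),"top":(211.8,287.7)},
"seal_line":{"scene":(176.5,313.5),"top":(220.8,285.6)},"wing_grip":{"scene":(127.3,364.7),"top":(158.4,289.8)}}
def model(p):
    x,y,yaw,th=p
    return {"hinge":H(x,y,yaw,(122,0,117)),"lip":H(x,y,yaw,(-95,0,111.5)),"seal_line":H(x,y,yaw,(-113,0,119.5)),"wing_grip":H(x,y,yaw,pan(th,203,30))}
def res(p):
    M=model(p); return np.concatenate([proj(c,M[k])-v for k,d in pts.items() for c,v in d.items()])
r=least_squares(res,[600,0,0,0.6],loss="soft_l1",f_scale=2,x_scale=[10,10,.1,.1])
print(np.round(r.x,3)); print(np.round(res(r.x).reshape(-1,4),1)); print({k:np.round(v) for k,v in model(r.x).items()})
# overlay
x,y,yaw,th=r.x
for c in CM:
    im=capture(c)[:,:,::-1].copy()
    def poly(P,col):
        q=np.array([proj(c,H(x,y,yaw,p))[::-1] for p in P]); cv2.polylines(im,[np.int32(np.round(q*8))],True,col,1,cv2.LINE_AA,3)
    poly([(-120,-145,114),(-120,145,114),(120,145,114),(120,-145,114)],(0,255,0))
    poly([pan(th,0,3,-143),pan(th,0,3,143),pan(th,250,3,143),pan(th,250,3,-143)],(0,0,255))
    poly([pan(th,203,43,-23),pan(th,203,43,23)],(255,0,255))
    cv2.imwrite(f"pics/ov_{c}.png",cv2.resize(im[60:300,120:460],None,fx=2.3,fy=2.3,interpolation=cv2.INTER_CUBIC))
E
```

```text
[ 6.37184e+02  7.38320e+01 -1.00000e-01  7.68000e-01]
[[-2.4 -1.6 -1.1  1.5]
 [-0.3 -0.6  0.4  0.3]
 [-1.2  1.  -1.5  1.5]
 [-0.5  1.4  1.4 -0.3]]
{'hinge': array([759.,  62., 117.]), 'lip': array([543.,  83., 112.]), 'seal_line': array([525.,  85., 120.]), 'wing_grip': array([634.,  74., 280.])}
```

View pics/ov_scene.png

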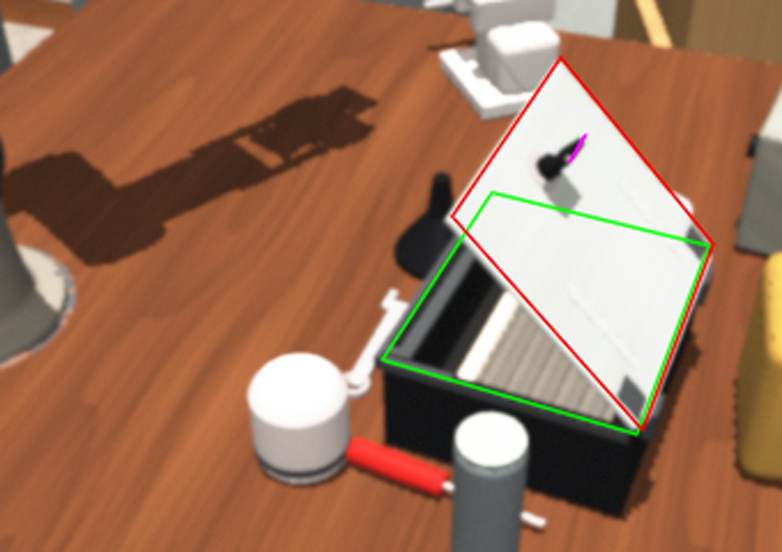

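View pics/ov_top.png

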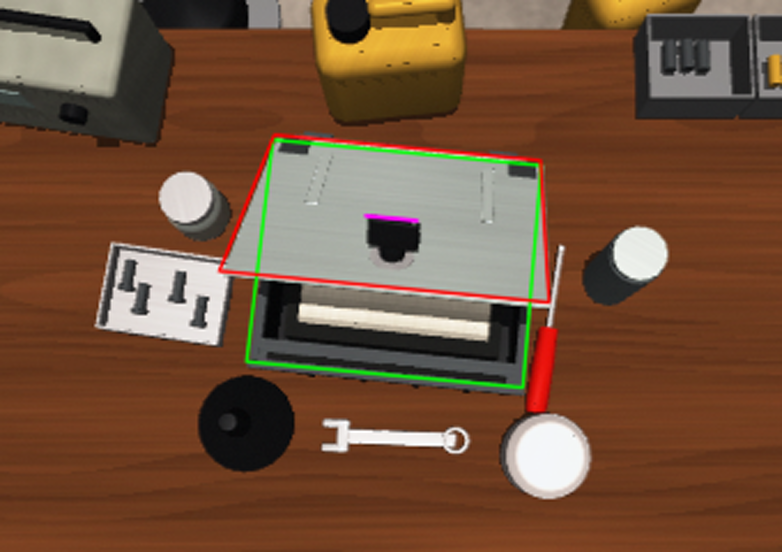

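```bash
cat >> h.py <<'E'
from scipy.spatial.transform import Rotation as Ro
def rel(target):  # world pos -> shift in tool axes now (using measured pose)
    o=get_obs(); R=Ro.from_euler("xyz",o["tcp_rot"]).as_matrix(); return R.T@(np.array(target)-o["tool_pos"])
FX,FY,FW=637.2,73.8,-0.100
def tip(th,v=-50,u=235):
    X=122-u*np.cos(th)+3*np.sin(th)+19; Z=117+u*np.sin(th)+3*np.cos(th); return H(FX,FY,FW,(X,v,Z))
E
python3 - <<'E'
from h import *
for th in [.95,.85,.77,.6,.4,.2,.1,.05,.02]: print(th,np.round(tip(th),1))
o=get_obs();print(np.round(rel(tip(.77)+[0,0,30]),1),o["time"])
E
```

```text
0.95 [638.9  23.4 309.9]
0.85 [620.4  25.2 295.5]
0.77 [606.7  26.6 282.7]
0.6 [581.2  29.2 252.2]
0.4 [558.3  31.5 211.3]
0.2 [543.9  32.9 166.6]
0.1 [540.1  33.3 143.4]
0.05 [539.1  33.4 131.7]
0.02 [538.8  33.4 124.7]
[-549.3 -266.   -86. ] 0.9
```

>>> send_rows(
  targets=[
    [[0,0,0,-20,-10,-35,1],[0,0,0,-50,-25,-60,1],[0,0,0,-85,-42,-86,1],[0,0,0,-120,-58,-86,1],[0,0,0,-155,-75,-86,1]],
  ],
)

```text
time: 1.32
tool_pos: [318.2, 354.4, 314.8]
tcp_rot: [3.138, 0.002, 2.746]
contact_force: [0.0, 0.2, -0.1]
grip_width: 63.1
```

>>> send_rows(
  targets=[
    [[0,0,0,-36,-17,0,1],[0,0,0,-72,-34,0,1],[0,0,0,-108,-52,0,1],[0,0,0,-144,-70,0,1],[0,0,0,-180,-87,0,1]],
  ],
)

```text
time: 1.73
tool_pos: [450.2, 203.5, 313.0]
tcp_rot: [3.141, 0.0, 2.745]
contact_force: [0.0, -0.1, 0.4]
grip_width: 29.7
```

>>> send_rows(
  targets=[
    [[0,0,6,-36,-17,0,1],[0,0,12,-72,-34,0,1],[0,0,18,-108,-52,0,1],[0,0,24,-144,-70,0,1],[0,0,31,-180,-87,0,1]],
  ],
)

```text
time: 2.15
tool_pos: [582.6, 53.6, 312.8]
tcp_rot: [3.141, 0.0, 2.198]
contact_force: [1.3, 0.1, 0.4]
grip_width: 0.9
```

>>> send_rows(
  targets=[
    [[0,0,7,0,0,0,1],[0,0,14,0,0,0,1],[0,0,21,0,0,0,1],[0,0,28,0,0,0,1],[0,0,35,0,0,0,1]],
  ],
)

```text
time: 2.57
tool_pos: [581.7, 55.3, 312.5]
tcp_rot: [-3.141, -0.0, 1.586]
contact_force: [0.1, -0.8, -0.2]
grip_width: 0.6
```

>>> send_rows(
  targets=[
    [[0,0,7,0,0,0,1],[0,0,7,0,0,0,1],[0,0,7,0,0,0,1]],
  ],
)

```text
time: 2.82
tool_pos: [581.6, 55.5, 312.7]
tcp_rot: [-3.141, -0.0, 1.474]
contact_force: [-0.5, -1.0, 0.5]
grip_width: 0.1
```

Run:
```python
from h import *
o=get_obs();print(o["time"],o["tool_pos"],o["tcp_rot"],o["contact_force"],o["grip_width"]);print(np.round(rel(tip(.77)+[0,0,15]),1))
for c in CM:
    cv2.imwrite(f"pics/a_{c}.png",cv2.resize(capture(c)[60:300,120:460,::-1],None,fx=2.3,fy=2.3))
```

```text
2.8167 [581.61415166  55.53359893 312.6535156 ] [-3.14147133e+00 -6.75957077e-05  1.47435672e+00] [-0.5441493  -0.95043515  0.50859093] 0.1380626423097839
[-26.4  27.8  14.9]
```

>>> send_rows(
  targets=[
    [[0,0,0,-13,14,3,1],[0,0,0,-26,28,6,1],[0,0,0,-26,28,12,1],[0,0,0,-26,28,18,1],[0,0,0,-26,28,22,1]],
  ],
)

```text
time: 3.33
tool_pos: [606.3, 27.2, 289.6]
tcp_rot: [-3.14, -0.0, 1.472]
contact_force: [0.1, 0.0, -0.7]
grip_width: 0.7
```

Run:
```python
from h import *
o=get_obs();print(o["time"],o["tool_pos"],o["contact_force"]);print(tip(.77))
for c in CM:
    cv2.imwrite(f"pics/b_{c}.png",cv2.resize(capture(c)[60:300,120:460,::-1],None,fx=2.3,fy=2.3))
```

```text
3.3333 [606.34630773  27.19160387 289.64717215] [ 0.06944802  0.00296132 -0.69076885]
[606.71572382  26.60758393 282.74551309]
```

View pics/b_scene.png

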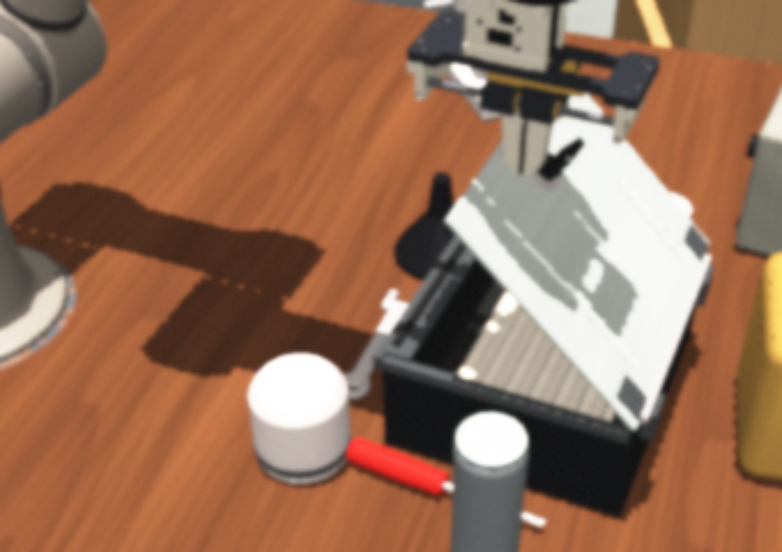

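>>> send_rows(
  targets=[
    [[0,0,0,0,0,4,1],[0,0,0,0,-1,8,1],[0,0,0,0,-4,12,1],[0,0,0,0,-9,17,1],[0,0,0,0,-14,22,1]],
  ],
)

```text
time: 3.85
tool_pos: [592.8, 28.5, 268.5]
tcp_rot: [3.141, -0.0, 1.471]
contact_force: [1.0, -0.0, 0.9]
grip_width: 0.5
```

>>> send_rows(
  targets=[
    [[0,0,0,0,-5,6,1],[0,0,0,0,-10,13,1],[0,0,0,0,-15,20,1],[0,0,0,0,-20,28,1],[0,0,0,0,-24,35,1]],
  ],
)

```text
time: 4.27
tool_pos: [568.5, 30.9, 233.5]
tcp_rot: [3.141, -0.0, 1.471]
contact_force: [-0.4, 0.4, 1.3]
grip_width: 0.6
```

>>> send_rows(
  targets=[
    [[0,0,0,0,-5,8,1],[0,0,0,0,-9,17,1],[0,0,0,0,-13,26,1],[0,0,0,0,-16,35,1],[0,0,0,0,-19,43,1]],
  ],
)

```text
time: 4.68
tool_pos: [549.7, 32.8, 190.1]
tcp_rot: [-3.142, -0.0, 1.471]
contact_force: [-1.3, 0.2, 0.8]
grip_width: 0.3
```

Run:
```python
from h import *
o=get_obs();print(o["time"],o["tool_pos"],o["contact_force"]);print(tip(.3))
for c in CM:
    cv2.imwrite(f"pics/c_{c}.png",cv2.resize(capture(c)[60:300,120:460,::-1],None,fx=2.3,fy=2.3))
```

```text
4.6833 [549.70577316  32.76078531 190.09137596] [-1.26781021  0.21182459  0.80177739]
[550.00355829  32.29778047 189.31325803]
```

View pics/c_scene.png

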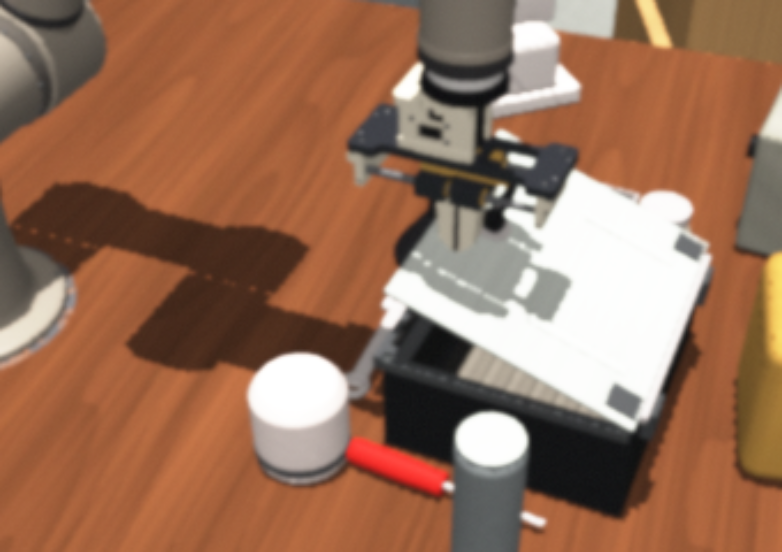

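>>> send_rows(
  targets=[
    [[0,0,0,0,-3,9,1],[0,0,0,0,-5,18,1],[0,0,0,0,-7,27,1],[0,0,0,0,-8,35,1],[0,0,0,0,-9,41,1]],
  ],
)

```text
time: 5.2
tool_pos: [540.8, 33.5, 148.5]
tcp_rot: [-3.141, -0.0, 1.471]
contact_force: [-0.0, 0.5, 2.1]
grip_width: -0.1
```

>>> send_rows(
  targets=[
    [[0,0,0,0,-1,3,1],[0,0,0,0,-1,6,1],[0,0,0,0,-2,9,1],[0,0,0,0,-2,12,1],[0,0,0,0,-2,14,1]],
  ],
)

```text
time: 5.62
tool_pos: [539.2, 33.7, 135.5]
tcp_rot: [-3.142, -0.0, 1.471]
contact_force: [-0.7, 0.5, 2.4]
grip_width: 0.4
```

>>> send_rows(
  targets=[
    [[0,0,0,0,0,1.5,1],[0,0,0,0,0,3,1],[0,0,0,0,0,4.5,1],[0,0,0,0,0,6,1]],
  ],
)

```text
time: 5.95
tool_pos: [539.2, 33.7, 129.6]
tcp_rot: [-3.141, -0.0, 1.471]
contact_force: [-1.0, -0.3, 1.7]
grip_width: 0.6
```

>>> send_rows(
  targets=[
    [[0,0,0,0,0,0.5,1],[0,0,0,0,0,1,1],[0,0,0,0,0,1.5,1],[0,0,0,0,0,2,1]],
  ],
)

```text
time: 6.28
tool_pos: [539.2, 33.7, 127.8]
tcp_rot: [-3.142, -0.0, 1.471]
contact_force: [-1.7, 0.8, 3.2]
grip_width: 0.4
```

>>> send_rows(
  targets=[
    [[0,0,0,0,0,0.5,1],[0,0,0,0,0,1,1],[0,0,0,0,0,1.5,1],[0,0,0,0,0,2,1]],
  ],
)

```text
time: 6.62
tool_pos: [539.2, 33.7, 126.0]
tcp_rot: [3.142, -0.0, 1.471]
contact_force: [-2.7, -0.1, 6.8]
grip_width: 0.2
```

>>> send_rows(
  targets=[
    [[0,0,0,0,0,0.5,1],[0,0,0,0,0,1,1],[0,0,0,0,0,1,1]],
  ],
)

```text
time: 6.87
tool_pos: [539.1, 33.7, 125.2]
tcp_rot: [3.142, -0.0, 1.471]
contact_force: [-3.9, 1.2, 6.7]
grip_width: 0.5
```

>>> send_rows(
  targets=[
    [[0,0,0,0,0,-5,1],[0,0,0,0,0,-30,1],[0,0,0,0,0,-65,1],[0,0,0,0,-20,-95,0],[0,0,0,0,-50,-100,-1]],
  ],
)

```text
time: 7.28
tool_pos: [493.3, 38.2, 229.5]
tcp_rot: [3.131, -0.0, 1.47]
contact_force: [0.6, 0.4, -0.3]
grip_width: 9.2
```

>>> send_rows(
  targets=[
    [[0,0,0,-10,-35,0,-1],[0,0,0,-20,-70,0,-1],[0,0,0,-30,-105,0,-1]],
  ],
)

```text
time: 7.53
tool_pos: [380.7, 19.3, 224.8]
tcp_rot: [3.14, 0.0, 1.471]
contact_force: [0.0, -0.7, 1.1]
grip_width: 29.0
```

Run:
```python
from h import *
o=get_obs();print(o["time"],o["tool_pos"],o["contact_force"])
for c in CM:
    im=capture(c)
    print(c,[(k,[(np.round(d["location"],1).tolist(),round(d["conf"],2)) for d in place_of(k,c)][:2]) for k in ["wing_grip","hinge"]])
    im=im[:,:,::-1].copy()
    for f in [0]:
        def poly(P,col):
            q=np.array([proj(c,H(FX,FY,FW,p))[::-1] for p in P]); cv2.polylines(im,[np.int32(np.round(q*8))],True,col,1,cv2.LINE_AA,3)
        th=.035
        cv2.imwrite(f"pics/draw_{c}.png",cv2.resize(im[60:300,120:460],None,fx=2.3,fy=2.3,interpolation=cv2.INTER_CUBIC))
        poly([pan(th,0,3,-143),pan(th,0,3,143),pan(th,250,3,143),pan(th,250,3,-143)],(0,0,255))
        poly([pan(th,a,43,b) for a,b in [(198,-23),(208,-23),(208,23),(198,23)]],(255,0,255))
    cv2.imwrite(f"pics/d_{c}.png",cv2.resize(im[60:300,120:460],None,fx=2.3,fy=2.3,interpolation=cv2.INTER_CUBIC))
    print(c,proj(c,H(FX,FY,FW,pan(th,203,30))))
```

```text
7.5333 [380.7435456   19.273427   224.75985128] [ 0.03155041 -0.71561706  1.13556833]
scene [('wing_grip', [([169.6, 329.3], 0.51)]), ('hinge', [([203.7, 414.0], 0.73)])]
scene [166.84503599 328.56954003]
top [('wing_grip', [([201.2, 288.3], 0.68), ([222.2, 283.7], 0.61)]), ('hinge', [([123.3, 295.8], 0.56), ([251.9, 291.5], 0.47)])]
top [203.9934562  288.00392041]
```

View pics/d_scene.png

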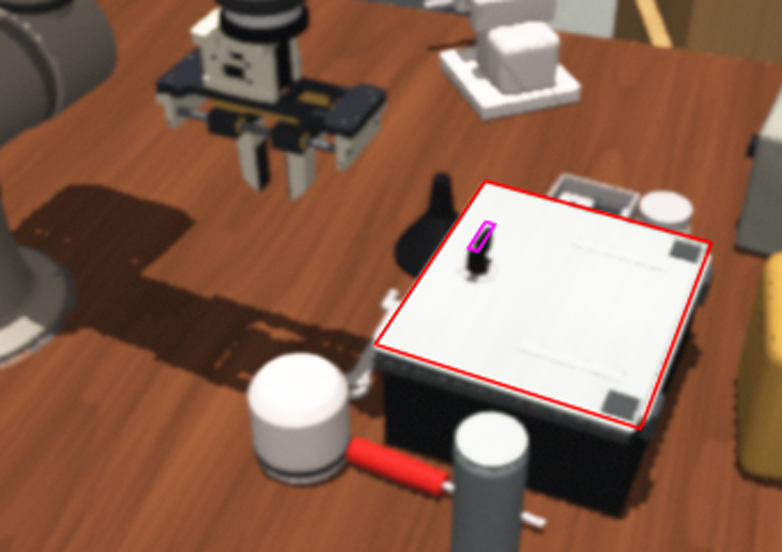

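View pics/d_top.png

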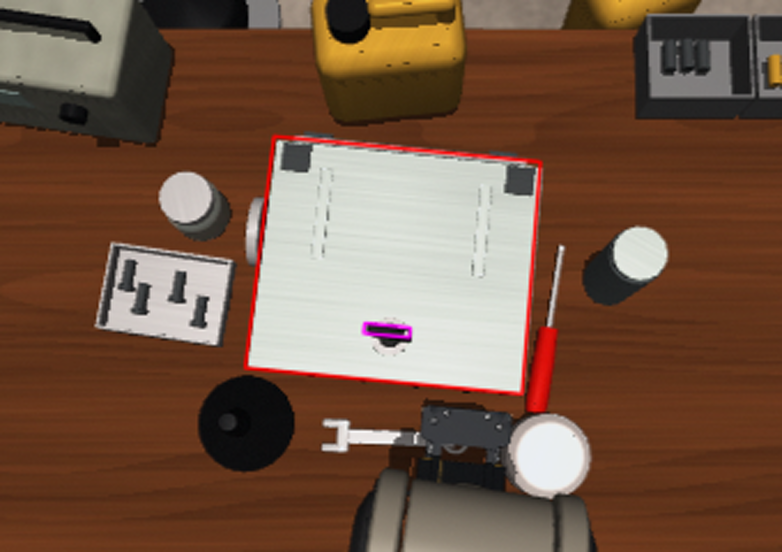

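Run:
```python
import cv2,numpy as np
a=cv2.imread("pics/draw_top.png");b=cv2.imread("pics/d_top.png");
a=np.hstack([cv2.resize(i[300:370,340:440],None,fx=4,fy=4) for i in (a,b)]);cv2.imwrite("pics/z.png",a)
a=cv2.imread("pics/draw_scene.png");b=cv2.imread("pics/d_scene.png");
a=np.hstack([cv2.resize(i[210:290,430:530],None,fx=4,fy=4) for i in (a,b)]);cv2.imwrite("pics/z2.png",a)
```

```text
(no output)
```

View pics/z.png

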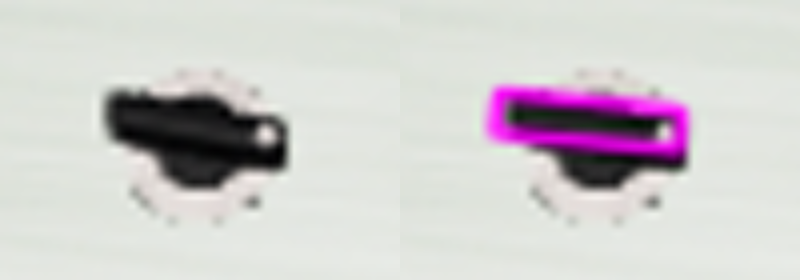

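View pics/z2.png

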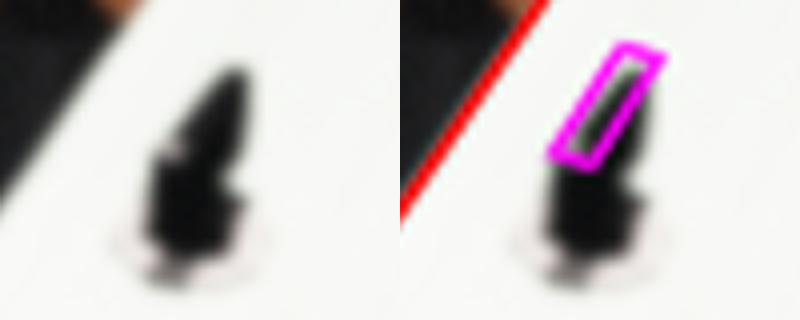

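Run:
```python
from h import *
o=get_obs();print(o["time"],o["tool_pos"],o["tcp_rot"],o["grip_width"]);t=H(FX,FY,FW,pan(.03,203,11.5,-1.5));print(t,np.round(rel(t),1))
```

```text
7.8333 [383.3811117   19.19711376 225.14248266] [ 3.13958748e+00 -7.66777224e-05  1.47060329e+00] 53.17935952596379
[556.88902425  80.35044404 134.58391193] [ 78.2 166.3  90.9]
```

>>> send_rows(
  targets=[
    [[0,0,0,16,33,0,-1],[0,0,0,32,66,0,-1],[0,0,0,48,100,0,-1],[0,0,0,64,134,0,-1],[0,0,0,78,166,0,-1]],
  ],
)

```text
time: 8.25
tool_pos: [557.9, 81.6, 223.8]
tcp_rot: [3.141, -0.0, 1.471]
contact_force: [-0.0, -1.3, -0.4]
grip_width: 86.5
```

>>> send_rows(
  targets=[
    [[0,0,4,0,0,10,-1],[0,0,4,0,0,30,-1],[0,0,4,0,0,50,-1],[0,0,4,0,0,65,-1],[0,0,4,0,0,75,-1]],
  ],
)

```text
time: 8.67
tool_pos: [555.3, 80.7, 147.0]
tcp_rot: [-3.139, 0.0, 1.401]
contact_force: [-0.2, -1.0, 0.7]
grip_width: 91.8
```

Run:
```python
from h import *
o=get_obs();print(o["time"],o["tool_pos"],o["tcp_rot"],o["grip_width"],o["contact_force"]);t=H(FX,FY,FW,pan(.03,203,11.5,-1.5));print(t,np.round(rel(t),1))
```

```text
8.6667 [555.26418032  80.69868288 147.01573594] [-3.13883619e+00  3.61199923e-04  1.40134853e+00] 91.78371920504941 [-0.20297615 -1.0496671   0.69131999]
[556.88902425  80.35044404 134.58391193] [-0.1  1.7 12.4]
```

>>> send_rows(
  targets=[
    [[0,0,0,0,1,5,-1],[0,0,0,0,1,9,-1],[0,0,0,0,1,12,-1],[0,0,0,0,1,12,-1]],
  ],
)

```text
time: 9.0
tool_pos: [556.3, 80.2, 137.7]
tcp_rot: [3.141, -0.0, 1.401]
contact_force: [-0.3, -0.4, -0.9]
grip_width: 91.8
```

>>> send_rows(
  targets=[
    [[0,0,0,0,0,0,0],[0,0,0,0,0,0,0.4],[0,0,0,0,0,0,0.5],[0,0,0,0,0,0,0.6],[0,0,0,0,0,0,0.6]],
  ],
)

```text
time: 9.42
tool_pos: [556.1, 80.2, 138.0]
tcp_rot: [3.141, -0.0, 1.401]
contact_force: [0.9, 0.2, -0.0]
grip_width: 62.9
```

>>> send_rows(
  targets=[
    [[0,0,0,0,0,0,0.7],[0,0,0,0,0,0,0.7],[0,0,0,0,0,0,0.7],[0,0,0,0,0,0,0.7],[0,0,0,0,0,0,0.7]],
  ],
)

```text
time: 9.83
tool_pos: [556.0, 80.2, 137.7]
tcp_rot: [-3.142, -0.0, 1.401]
contact_force: [1.0, 0.5, 0.6]
grip_width: 29.8
```

>>> send_rows(
  targets=[
    [[0,0,0,0,0,1,0.75],[0,0,0,0,0,2.5,0.78],[0,0,0,0,0,2.5,0.8],[0,0,0,0,0,2.5,0.82],[0,0,0,0,0,2.5,0.84]],
  ],
)

```text
time: 10.25
tool_pos: [556.8, 80.1, 135.8]
tcp_rot: [3.139, -0.0, 1.401]
contact_force: [2.1, -1.0, 4.3]
grip_width: 21.6
```

>>> send_rows(
  targets=[
    [[0,0,0,0,0,0,0.86],[0,0,0,0,0,0,0.88],[0,0,0,0,0,0,0.9],[0,0,0,0,0,0,1],[0,0,0,0,0,0,1]],
  ],
)

```text
time: 10.67
tool_pos: [556.8, 80.1, 135.8]
tcp_rot: [3.139, -0.0, 1.401]
contact_force: [4.1, -0.6, 5.1]
grip_width: 21.4
```

>>> send_rows(
  targets=[
    [[0,0,0,0,0,0,1],[0,0,0,0,0,0,1],[0,0,0,0,0,0,1]],
  ],
)

```text
time: 10.92
tool_pos: [556.8, 80.1, 135.8]
tcp_rot: [3.139, -0.0, 1.401]
contact_force: [3.4, -1.4, 5.3]
grip_width: 21.2
```

Run:
```python
from h import *
o=get_obs();print(o["time"],o["contact_force"],o["moment"],o["grip_width"])
cv2.imwrite(f"pics/e.png",cv2.resize(capture("scene")[110:240,230:430,::-1],None,fx=4,fy=4,interpolation=cv2.INTER_CUBIC))
```

```text
10.9167 [ 3.35862002 -1.44454975  5.32016134] [-0.27959439 -0.63044235 -0.03808738] 21.22232308863541
```

View pics/e.png

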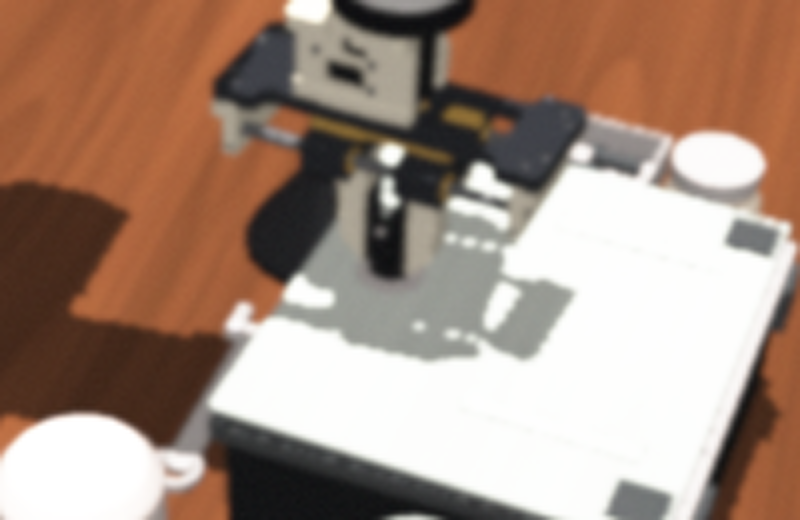

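>>> send_rows(
  targets=[
    [[0,0,0,0,0,0,0.2],[0,0,0,0,0,0,0.2],[0,0,0,0,0,-3,0.2],[0,0,0,0,0,-6,0.2],[0,0,0,0,0,-6,0.2]],
  ],
)

```text
time: 11.38
tool_pos: [555.7, 80.3, 141.4]
tcp_rot: [-3.141, -0.0, 1.401]
contact_force: [0.1, 1.1, -0.1]
grip_width: 36.8
```

>>> send_rows(
  targets=[
    [[0,0,0,0,0,0,0.7],[0,0,0,0,0,0,0.8],[0,0,0,0,0,0,0.85],[0,0,0,0,0,0,0.9],[0,0,0,0,0,0,1]],
  ],
)

```text
time: 11.8
tool_pos: [557.3, 80.0, 141.4]
tcp_rot: [3.139, -0.0, 1.401]
contact_force: [2.7, 0.2, -2.4]
grip_width: 9.7
```

>>> send_rows(
  targets=[
    [[0,0,0,0,0,0,1],[0,0,0,0,0,0,1],[0,0,0,0,0,0,1],[0,0,0,0,0,0,1]],
  ],
)

```text
time: 12.13
tool_pos: [557.2, 80.0, 141.4]
tcp_rot: [3.139, -0.0, 1.401]
contact_force: [4.8, -0.3, -1.3]
grip_width: 10.2
```

>>> send_rows(
  targets=[
    [[0,0,0,0,1,1,1],[0,0,0,0,1.3,2,1],[0,0,0,0,1.3,3,1],[0,0,0,0,1.3,3,1]],
  ],
)

```text
time: 12.47
tool_pos: [557.0, 80.0, 138.5]
tcp_rot: [-3.141, -0.0, 1.401]
contact_force: [-1.2, -0.5, 3.8]
grip_width: 10.0
```

>>> send_rows(
  targets=[
    [[0,0,0,0,0,0.5,1],[0,0,0,0,0,1,1],[0,0,0,0,0,1,1]],
  ],
)

```text
time: 12.72
tool_pos: [556.9, 80.0, 137.9]
tcp_rot: [-3.141, -0.0, 1.401]
contact_force: [-0.8, 0.3, 7.2]
grip_width: 9.8
```

>>> send_rows(
  targets=[
    [[0,0,0,0,0,0.5,1],[0,0,0,0,0,1,1],[0,0,0,0,0,1,1]],
  ],
)

```text
time: 12.97
tool_pos: [556.9, 80.0, 137.2]
tcp_rot: [-3.142, -0.0, 1.401]
contact_force: [-3.2, 0.3, 8.7]
grip_width: 9.6
```

>>> send_rows(
  targets=[
    [[0,0,0,0,0,0.4,1],[0,0,0,0,0,0.8,1],[0,0,0,0,0,0.8,1]],
  ],
)

```text
time: 13.22
tool_pos: [556.9, 80.0, 136.9]
tcp_rot: [3.141, -0.0, 1.401]
contact_force: [-5.0, -0.6, 12.6]
grip_width: 9.9
```

>>> send_rows(
  targets=[
    [[0,0,0,0,-0.7,0,1]],
  ],
)

```text
time: 13.3
tool_pos: [556.8, 80.1, 137.0]
tcp_rot: [3.14, -0.0, 1.401]
contact_force: [-1.0, -1.3, 9.5]
grip_width: 9.8
```

>>> send_rows(
  targets=[
    [[0,0,0,0,0,0,1]],
  ],
)

```text
time: 13.38
tool_pos: [556.8, 80.0, 137.0]
tcp_rot: [3.14, -0.0, 1.401]
contact_force: [-2.6, -1.2, 12.0]
grip_width: 9.4
```

>>> send_rows(
  targets=[
    [[0,0,0,0,0,0,1]],
  ],
)

```text
time: 13.47
tool_pos: [556.8, 80.0, 137.0]
tcp_rot: [3.14, -0.0, 1.401]
contact_force: [-1.8, -0.4, 11.8]
grip_width: 9.6
```

>>> send_rows(
  targets=[
    [[0,0,0,0,0,0.4,1],[0,0,0,0,0,0.8,1],[0,0,0,0,0,0.8,1]],
  ],
)

```text
time: 13.72
tool_pos: [556.8, 80.0, 136.9]
tcp_rot: [3.139, -0.0, 1.401]
contact_force: [-3.8, -1.7, 16.7]
grip_width: 9.8
```

>>> send_rows(
  targets=[
    [[0,0,0,0,0,0,1]],
  ],
)

```text
time: 13.8
tool_pos: [556.9, 80.1, 136.9]
tcp_rot: [3.139, -0.0, 1.401]
contact_force: [-3.6, -1.1, 16.6]
grip_width: 10.2
```

>>> send_rows(
  targets=[
    [[0,0,0,0,0,0,1]],
  ],
)

```text
time: 13.88
tool_pos: [556.9, 80.0, 136.9]
tcp_rot: [3.139, -0.0, 1.401]
contact_force: [-4.4, -1.6, 15.7]
grip_width: 9.7
```

>>> send_rows(
  targets=[
    [[0,0,3,0,0,-0.3,1],[0,0,6,0,0,-0.3,1],[0,0,9,0,0,-0.3,1]],
  ],
)

```text
time: 14.13
tool_pos: [556.9, 80.0, 136.9]
tcp_rot: [3.139, -0.0, 1.242]
contact_force: [-3.7, -1.3, 14.9]
grip_width: 9.5
```

>>> send_rows(
  targets=[
    [[0,0,3,0,0,0,1],[0,0,6,0,0,0,1],[0,0,9,0,0,0,1]],
  ],
)

```text
time: 14.38
tool_pos: [556.9, 80.0, 136.9]
tcp_rot: [3.139, -0.001, 1.085]
contact_force: [-3.3, -0.7, 14.0]
grip_width: 9.8
```

>>> send_rows(
  targets=[
    [[0,0,3,0,0,0,1],[0,0,6,0,0,0,1]],
  ],
)

```text
time: 14.55
tool_pos: [557.0, 80.0, 136.9]
tcp_rot: [3.139, -0.001, 0.98]
contact_force: [-2.1, -0.9, 14.5]
grip_width: 9.7
```

Run:
```python
from h import *
o=get_obs();print(o["time"],o["contact_force"],o["moment"],o["tcp_rot"])
```

```text
14.55 [-2.05095131 -0.90282837 14.52125038] [-0.2176709   0.94901849  0.11540899] [ 3.13946848e+00 -1.01319129e-03  9.79934386e-01]
```

>>> send_rows(
  targets=[
    [[0,0,3,0,0,0,1],[0,0,6,0,0,0,1],[0,0,9,0,0,0,1]],
  ],
)

```text
time: 14.8
tool_pos: [557.0, 79.9, 136.9]
tcp_rot: [3.14, -0.001, 0.823]
contact_force: [-3.4, -1.3, 14.0]
grip_width: 9.7
```

Run:
```python
from h import *
o=get_obs();print(o["time"],o["contact_force"],o["moment"],o["tcp_rot"])
```

```text
14.8 [-3.44713801 -1.31941125 13.97656688] [-0.24360635  0.90114687  0.04032753] [ 3.13961897e+00 -1.27577619e-03  8.22851403e-01]
```

Free turning; continue to square (yaw about −0.08).

>>> send_rows(
  targets=[
    [[0,0,4,0,0,0,1],[0,0,8,0,0,0,1],[0,0,12,0,0,0,1],[0,0,16,0,0,0,1],[0,0,20,0,0,0,1]],
  ],
)

```text
time: 15.22
tool_pos: [557.0, 79.9, 136.9]
tcp_rot: [3.14, -0.002, 0.473]
contact_force: [-3.2, -1.7, 13.6]
grip_width: 9.8
```

>>> send_rows(
  targets=[
    [[0,0,4,0,0,0,1],[0,0,8,0,0,0,1],[0,0,12,0,0,0,1],[0,0,16,0,0,0,1],[0,0,19,0,0,0,1]],
  ],
)

```text
time: 15.63
tool_pos: [557.0, 79.7, 136.9]
tcp_rot: [3.141, -0.002, 0.141]
contact_force: [-3.1, -1.6, 12.6]
grip_width: 10.1
```

>>> send_rows(
  targets=[
    [[0,0,4,0,0,0,1],[0,0,8,0,0,0,1],[0,0,11,0,0,0,1],[0,0,11,0,0,0,1]],
  ],
)

```text
time: 15.97
tool_pos: [557.1, 79.7, 136.9]
tcp_rot: [3.141, -0.002, -0.05]
contact_force: [-2.8, -2.2, 14.4]
grip_width: 9.8
```

Run:
```python
from h import *
o=get_obs();print(o["time"],o["contact_force"],o["moment"],o["tcp_rot"])
```

```text
15.9667 [-2.75114326 -2.24921924 14.37350832] [-0.42600745  0.98147495 -0.03151485] [ 3.14095081e+00 -2.45674250e-03 -5.02778166e-02]
```

>>> send_rows(
  targets=[
    [[0,0,0,0,0,-0.4,1],[0,0,0,0,0,-0.8,1],[0,0,0,0,0,-1.2,1],[0,0,0,0,0,-1.6,1]],
  ],
)

```text
time: 16.3
tool_pos: [557.1, 79.6, 137.6]
tcp_rot: [3.141, -0.002, -0.048]
contact_force: [-0.1, -2.3, 5.8]
grip_width: 9.9
```

>>> send_rows(
  targets=[
    [[0,0,0,0,0,-0.3,1],[0,0,0,0,0,-0.6,1],[0,0,0,0,0,-0.6,1]],
  ],
)

```text
time: 16.55
tool_pos: [557.1, 79.6, 138.0]
tcp_rot: [3.141, -0.002, -0.048]
contact_force: [0.5, -1.3, 5.8]
grip_width: 10.0
```

>>> send_rows(
  targets=[
    [[0,0,0,0,0,-0.3,1],[0,0,0,0,0,-0.6,1],[0,0,0,0,0,-0.6,1]],
  ],
)

```text
time: 16.8
tool_pos: [557.1, 79.7, 138.3]
tcp_rot: [3.141, -0.002, -0.048]
contact_force: [1.3, -2.6, 5.5]
grip_width: 9.6
```

>>> send_rows(
  targets=[
    [[0,0,0,0,0,-0.3,1],[0,0,0,0,0,-0.3,1]],
  ],
)

```text
time: 16.97
tool_pos: [557.1, 79.7, 138.4]
tcp_rot: [3.141, -0.001, -0.048]
contact_force: [1.5, -4.5, 6.1]
grip_width: 9.7
```

>>> send_rows(
  targets=[
    [[0,0,0,0,0,-0.3,1],[0,0,0,0,0,-0.5,1],[0,0,0,0,0,-0.5,1]],
  ],
)

```text
time: 17.22
tool_pos: [557.1, 79.7, 138.7]
tcp_rot: [3.141, -0.001, -0.048]
contact_force: [3.7, -3.6, 3.8]
grip_width: 9.8
```

>>> send_rows(
  targets=[
    [[0,0,0,0,0,-0.3,1],[0,0,0,0,0,-0.3,1]],
  ],
)

```text
time: 17.38
tool_pos: [557.1, 79.7, 138.8]
tcp_rot: [3.141, -0.001, -0.048]
contact_force: [2.9, -3.4, 2.7]
grip_width: 9.8
```

>>> send_rows(
  targets=[
    [[0,0,0,0,0,0,0.5],[0,0,0,0,0,0,0.2],[0,0,0,0,0,0,0],[0,0,0,0,0,0,-0.2],[0,0,0,0,0,0,-0.2]],
  ],
)

```text
time: 17.8
tool_pos: [556.1, 80.3, 138.4]
tcp_rot: [-3.141, 0.001, -0.047]
contact_force: [-0.2, 0.1, -0.5]
grip_width: 39.1
```

>>> send_rows(
  targets=[
    [[0,0,0,0,0,-5,-0.2],[0,0,0,0,0,-15,-0.2],[0,0,0,0,0,-35,-0.2],[0,0,0,0,0,-60,-0.2],[0,0,0,0,0,-90,-0.2]],
  ],
)

```text
time: 18.22
tool_pos: [555.8, 80.1, 229.6]
tcp_rot: [-3.142, 0.002, -0.048]
contact_force: [1.5, -0.4, -0.5]
grip_width: 55.3
```

>>> send_rows(
  targets=[
    [[0,0,0,-35,0,-5,-0.2],[0,0,0,-70,0,-10,-0.2],[0,0,0,-105,0,-10,-0.2],[0,0,0,-140,0,-10,-0.2],[0,0,0,-160,0,-10,-0.2]],
  ],
)

```text
time: 18.63
tool_pos: [393.5, 87.9, 239.7]
tcp_rot: [-3.141, 0.0, -0.047]
contact_force: [0.0, -0.4, -0.2]
grip_width: 55.2
```

Run:
```python
from h import *
o=get_obs();print(o["time"],o["tool_pos"],o["contact_force"])
for c in CM:
    im=capture(c)
    print(c,[(k,[(np.round(d["location"],1).tolist(),round(d["conf"],2)) for d in place_of(k,c)][:2]) for k in ["wing_grip"]])
    cv2.imwrite(f"pics/f_{c}.png",cv2.resize(im[60:300,120:460,::-1],None,fx=2.3,fy=2.3,interpolation=cv2.INTER_CUBIC))
i=cv2.imread("pics/f_top.png")[300:370,340:440];j=cv2.imread("pics/f_scene.png")[215:285,430:530]
cv2.imwrite("pics/fz.png",np.hstack([cv2.resize(a,None,fx=4,fy=4) for a in (i,j)]))
```

```text
18.6333 [393.47558713  87.94729855 239.70039297] [ 0.00976387 -0.37194997 -0.19039852]
scene [('wing_grip', [([171.0, 327.8], 0.85)])]
top [('wing_grip', [([204.0, 289.0], 0.48)])]
```

View pics/fz.png

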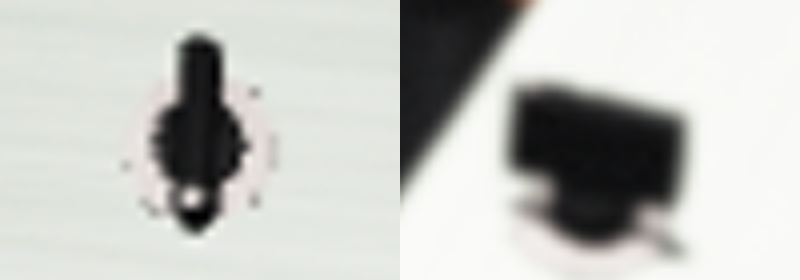

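View pics/f_scene.png

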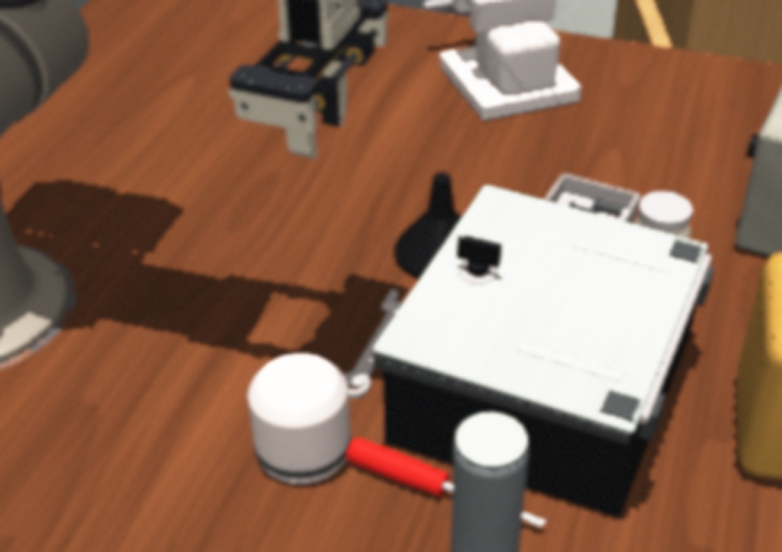

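```bash
python3 -c "
from plant import *
print(close_job())"
```

```text
the job is handed in; nothing more can be done
None
```

The cover is down on its seal and the wing is turned square to the front edge. I let go, backed the arm away and handed the job in at about 18.7 s of the 61 s allowed. No verdict was reported.

**Swinging it down:** I pushed the cover down with the shut fingers until the seal pushed back with about 7 N. The tongue was still clear then, with the wing turned only about 0.07 rad.

**Gripping the wing:** My first grip on the wing was too low and closed on the round boss instead, with wrist readings of about 5 N. I opened the fingers, raised the gripper about 6 mm and gripped the wing itself, 10 mm wide.

**Pressing and turning:** I pressed until the panel was hard on the frame, at about 16 N, the highest reading I saw. I eased that to about 14 N and turned the wing to about 1.52 rad by gripper angle. Nothing resisted it at the lip.

**Letting go:** As I eased off, the cover rose about 1.5 to 2 mm. The push on the gripper then fell away, which fits the tongue catching under the lip.

**Last checks:**
- The last pictures show the cover flat, the wing square with its dot to the front, and the gripper well clear. The bench items in view look unmoved by eye.
- I did not measure the cover angle directly. That the tongue holds the cover is judged from the force and the 1.5 to 2 mm rise.

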